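# Build a filter-disc sandwich on the test stand and slide it under test

### The arm

A 7-joint arm with a two-finger parallel gripper is mounted at the origin on the work surface. World frame = base frame: x ahead of the robot, y to its left, z up, the work surface at z = 0. Lengths are in m, angles in rad, forces in N, time in s.
With the tool pointing down it reaches from about 0.425 to 0.875 m from the base axis. Payload 4.7 kg.
Tool frame: the origin (TCP) lies on the front face of the gripper's body, between the roots of the fingers; the fingertips stand 73 mm ahead of it and the grasp point (between the pads) lies 54 mm ahead of it; z points along the fingers, y is the line along which they close (so a half turn about z gives the same grasp; the last joint's range is limited). The gripper opens to 85 mm and grips with 20 to 120 N. Pads are 22 mm wide; open, the fingers measure 114 mm over their backs; the gripper's body (76 mm by 85 mm) begins 54 mm behind the grasp point. The pads swing forward as they close: fully open they stand 13 mm farther back than shut.
Start: joints at [1.363, 0.321, -0.07, 1.45, 0.023, 1.371, -0.057], TCP at [0.143, -0.634, 0.304] pointing down, gripper open.
Joint ranges: [-2.86, 2.86], [-0.3, 2.09], [-1.38, 1.24], [0.06, 2.45], [-1.56, 4.7], [0.09, 2.05], [-2.69, 2.69]. Speed limits (rad/s): [2.57, 2.57, 3.14, 3.14, 3.14, 3.14, 3.14].

### API

Orientations are given as a rotation vector (axis times angle).
In Python, from cell import bot gives the robot as it stands.
- The arm moves only by the tool servo_tool, never from a script. Its argument "commands" is text: rows parted by semicolons, each of 4 numbers parted by spaces: the shift along the tool's x, y, z scaled (see below), then the turn about the tool's z scaled (see below). In form: dx dy dz spin; .... A call has 1 to 5 rows; each row is the pose to reach, as a shift and turn from the pose commanded when the call began, along the tool's axes at that moment; what a row does not reach only later rows make up. The controller multiplies each number of a shift by 0.75 m and each number of a turn by pi/4 rad. A row lasts 1/8 s, in which the tool goes at most 62.5 mm and 10.7 degrees, less where a joint would pass 70% of its speed; a pose out of reach is approached as far as the arm can. A call with a number of a shift or a turn outside -1 to 1 is refused whole. A call with a gripper value outside its range is refused whole. "grip" is the opening, from 0 (shut) to 1 (fully open), set as the call begins (left out, the last holds). The fingers move at their own pace and stop on an object; "grip_force" is the grip in N (left out, the last holds). Time passes only in rows, so rows that repeat a pose let the fingers close. It gives the time, the measured TCP pose, the force, the opening and the grip force at its end, in the units of the state.
- bot.state(): the state, without advancing time (a new reading comes with each control period).
- bot.snapshot(name): name is "scene" or "top" or "wrist"; returns a dict with "img" (384x512x3 uint8, red, green, blue), "depth" (384x512 float32, m along the optical axis (not along the pixel's ray), 0 where there is no reading), "vfov" (degrees; the focal length in pixels is half the picture's height over the tangent of half this angle, whatever the lens; pixels are square), "cx", "cy" (the principal point, pixels), "distortion" ([k1, k2, p1, p2, k3] as OpenCV has them; the pictures are not rectified), "cam_to_world" (4x4, takes a point from camera to world coordinates). Camera axes: x right, y down, z forward; pixel columns grow to the right and rows downward; lengths in m; the calibration is good to about 2 mm. A picture is of the moment at which its call begins.
- bot.hand_in(): hands the job in; it is judged then, once.
The state is a dict: "t": time; "joint_pos": joint angles; "joint_vel": joint speeds; "joint_efforts": joint torques, N m; "eef_pos": TCP position; "tool_rot": TCP orientation; "ft_force": force on the tool from outside, world axes, zero at the start; "torque": the same for the moment, N m; "width": finger opening in m; "gripper_force": force on a finger pad.
Only numpy, scipy, OpenCV 4.12 (cv2) and the standard library are available. Lean on these libraries where they do the work, as an engineer would, in place of code of your own. Each camera call takes 0.05 s, during which the arm holds its last target. There are 200 camera calls.

### The job

Stack the three layers for a filter test centred on the ring mark of the stand's carrier: the brass support disc at the bottom, then the white glass filter disc, then the blue cap disc on top, all flat with their rims lined up. The white disc stands on edge in the wooden rack: do not drop it, lay it flat on the cork pad and let go of it there before you take it again by its rim for the stack. With the stack complete, push the carrier along its rails fully home against the stop at the gauge column without upsetting the stack, let go, and leave the orange disc, the bottle and the beaker where they are.

Things in the scene. Friction and masses are not known exactly. Their poses are not given: they have to be found in the camera images.
- support: Brass support disc, diameter 60 mm, 12 mm thick, about 250 g, small dark holes printed on top; lies flat on the bench. Origin at the disc's centre, z is the disc's axis. Goes at the bottom of the stack.
- frit: White sintered-glass filter disc, diameter 60 mm, 12 mm thick, about 60 g. Origin at the disc's centre, its own x is the disc's axis (level while the disc stands on edge in the rack, vertical once it lies flat). Stands on edge in one of the two slots of the rack, its centre 38 mm above the bench, its lower 18 mm inside the slot. Goes in the middle of the stack, either face up.
- cap: Blue plastic cap disc, diameter 60 mm, 12 mm thick, about 60 g, white dot on top; lies flat on the bench. Origin at the disc's centre, z is the disc's axis. Goes on top of the stack.
- spare: Orange plastic disc of the filter disc's size, diameter 60 mm, 12 mm thick, standing on edge in the other slot of the rack. Origin at its centre, own x is its axis. Leave it in its place.
- rack: Fixed wooden drying rack, 150 mm (x) by 80 mm (y), 26 mm high, origin at the centre of its underside. Two slots at x = -35 and +35 mm, running along y, 15 mm wide, floor 8 mm above the bench; a disc in a slot has its axis along the rack's x.
- pad: Fixed cork pad, 140 mm square, 3 mm thick, clear, on the bench. Origin at the centre of its underside.
- seat (a point): Centre of the dark ring mark (inner diameter 62 mm) on top of the carrier's square aluminium plate, 120 by 120 mm; top face 34 mm above the bench. z is up; the carrier slides along its +y. Moves with the carrier.
- post (a point): Black upright push post of the carrier, diameter 16 mm, rising 42 mm above the plate's top face (to 76 mm above the bench). The point lies on its axis, 22 mm above the plate's top face (56 mm above the bench), 90 mm behind the seat (at the seat's y = -90 mm); push along the seat's +y. Moves with the carrier.
- carrier (a joint): Slide of the carrier along the rails, m: 0 at the rear end, 0.150 fully home against the stop at the gauge column. Starts near the rear end. It moves stiffly, with about 3 N, and stays where it is left.
- bottle: White plastic bottle with red cap, diameter 64 mm, 150 mm high, loose. Origin at the centre of its underside. Leave it alone.
- beaker: Open glass beaker, diameter 70 mm, 90 mm high, loose. Origin at the centre of its underside. Leave it alone.
- stand: Fixed base of the stand with the two rails, 130 mm (x) by 360 mm (y). Origin on the bench; the rails run along its y. The gauge column stands at its y = +200 mm, 140 mm tall; its head reaches to y = +160 mm. When the carrier is home the seat is at y = +75 mm.

How it is judged:
On the way, in this order (a step that is already met when the one before it is completed fails the run):
1. the white disc lies flat on the cork pad, let go (angle between the x axis of frit and the z axis of pad, either way round below 0.1 rad and z of frit in the frame of pad below 0.013 m and x of frit in the frame of pad between -0.07 and 0.07 m and y of frit in the frame of pad between -0.07 and 0.07 m and contact force between frit and the fingers below 0.05 N), for 0.15 s.
2. brass, white and blue discs are stacked in this order, flat and centred on the ring mark, let go, with the carrier still near the rear end of its rails (horizontal distance between each of support, frit, cap and seat below 0.006 m and z of support in the frame of seat between 0.003 and 0.009 m and angle between the z axis of each of support, cap and the z axis of seat, either way round below 0.08 rad and contact force between each of support, frit, cap and the fingers below 0.05 N and z of frit in the frame of seat between 0.015 and 0.021 m and angle between the x axis of frit and the z axis of seat, either way round below 0.08 rad and z of cap in the frame of seat between 0.027 and 0.033 m and value of joint carrier below 0.05 m), for 0.2 s.
At the end, for the whole second after the job is handed in: Carrier home (within 4 mm of its stop), at rest; on it brass, white, blue from the bottom, flat (0.08 rad), each resting on the one below, within 6 mm of the ring mark's centre, at rest and let go; orange disc within 20 mm, bottle and beaker within 30 mm of where they stood (horizontal distance between each of support, frit, cap and seat below 0.006 m and z of support in the frame of seat between 0.003 and 0.009 m and angle between the z axis of each of support, cap and the z axis of seat, either way round below 0.08 rad and contact force between each of support, frit, cap and the fingers below 0.05 N and z of frit in the frame of seat between 0.015 and 0.021 m and angle between the x axis of frit and the z axis of seat, either way round below 0.08 rad and z of cap in the frame of seat between 0.027 and 0.033 m and linear speed of each of support, frit, cap below 0.01 m/s and value of joint carrier above 0.146 m and velocity of joint carrier below 0.005 m/s and distance of spare from where it was at the start of the episode below 0.02 m and distance of each of bottle, beaker from where it was at the start of the episode below 0.03 m); the robot touches nothing.
It fails at once if the white glass disc is dropped (moves faster than 0.8 m/s while not held) (linear speed of frit above 0.8 m/s and contact force between frit and the fingers below 0.05 N).
It fails at once if the orange disc, bottle or beaker is displaced or knocked over (distance of spare from where it was at the start of the episode above 0.02 m or distance of any of bottle, beaker from where it was at the start of the episode above 0.03 m or angle between any of bottle, beaker's own z axis and vertical above 0.3 rad).
It also fails if it takes over 72 s, if anything falls off the work surface, if the arm or the gripper's body presses on something with over 40 N, if the wrist force passes 120 N, or if a joint passes its speed limit or range.

## Working session

There is one attempt and no reset: what is moved stays moved. The work goes in short steps, Python scripts to look and compute and a tool call to move; the robot and the scene stay as the last step left them, time stands still between calls to the robot, and variables do not carry over. Pictures are saved under pics/ and viewed, at most 10 in all, crops included, and the job is handed in when it is done.

Besides the shell and the picture viewer there is one more tool, called after ">>>" as name(argument=value, ...) on one line, values as JSON. servo_tool: Moves the arm, as the interface text tells. Shifts and turns lie within -1 to 1; 1 stands for 0.75 m of shift or pi/4 rad of turn. Its arguments: {"type":"object","properties":{"commands":{"type":"string"},"grip":{"type":"number"},"grip_force":{"type":"number"}},"required":["commands"]}

```bash
ls; mkdir -p pics; cat > h.py <<'E'
import numpy as np, cv2
from cell import bot
def snap(n):
    s=bot.snapshot(n); h=s["img"].shape[0]; f=h/2/np.tan(np.radians(s["vfov"])/2)
    s["K"]=np.array([[f,0,s["cx"]],[0,f,s["cy"]],[0,0,1]]); s["D"]=np.array(s["distortion"],float); s["T"]=np.array(s["cam_to_world"]); return s
def rays(s,px):
    u=cv2.undistortPoints(np.float64(px).reshape(-1,1,2),s["K"],s["D"])[:,0]
    d=np.c_[u,np.ones(len(u))]; return s["T"][:3,3],d@s["T"][:3,:3].T,d
def onz(s,px,z):
    o,d,_=rays(s,px); return o+d*((z-o[2])/d[:,2])[:,None]
def cloud(s):
    v,u=np.nonzero(s["depth"]>0); o,d,_=rays(s,np.c_[u,v]); return np.c_[u,v],o+d*s["depth"][v,u][:,None]
def save(s,p): cv2.imwrite("pics/"+p,s["img"][:,:,::-1])
E
python3 - <<'E'
from h import *
np.set_printoptions(precision=4,suppress=True)
S=[]
for n in("scene","top"):
    s=snap(n);S.append(s["img"]);print(n,s["vfov"],s["T"],s["D"])
cv2.imwrite("pics/a.png",S[0][:,:,::-1]);cv2.imwrite("pics/b.png",S[1][:,:,::-1]);print(bot.state())
E
```

```text
pics
scene 48.18567152242322 [[-0.8305  0.427  -0.3578  0.9608]
 [ 0.5571  0.6344 -0.5359  0.6542]
 [-0.0018 -0.6443 -0.7647  1.0229]
 [ 0.      0.      0.      1.    ]] [0.0306 0.     0.     0.     0.    ]
top 54.31696833546999 [[-0.0217 -0.9854  0.1689  0.3395]
 [-0.9997  0.0235  0.0082 -0.0166]
 [-0.012  -0.1687 -0.9856  1.1361]
 [ 0.      0.      0.      1.    ]] [-0.0028  0.      0.      0.      0.    ]
{'t': 0.1, 'joint_pos': array([ 1.3631,  0.3218, -0.07  ,  1.4516,  0.0226,  1.3708, -0.0569]), 'joint_vel': array([ 0.0016, -0.0024,  0.0011, -0.0024, -0.0015, -0.0007,  0.0007]), 'joint_efforts': array([  0.0004, -49.4879,  -0.3835, -31.521 ,   0.0132,   0.0074,
         0.    ]), 'eef_pos': array([ 0.1429, -0.6337,  0.3029]), 'tool_rot': array([-3.1206, -0.3475,  0.0005]), 'ft_force': array([-0.2225,  0.4485, -0.6908]), 'torque': array([ 0.0491,  0.0188, -0.0119]), 'gripper_force': 0.0, 'width': 0.08518262231065064}
```

View pics/a.png

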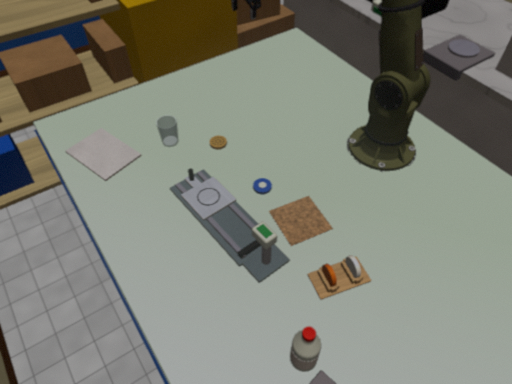

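View pics/b.png

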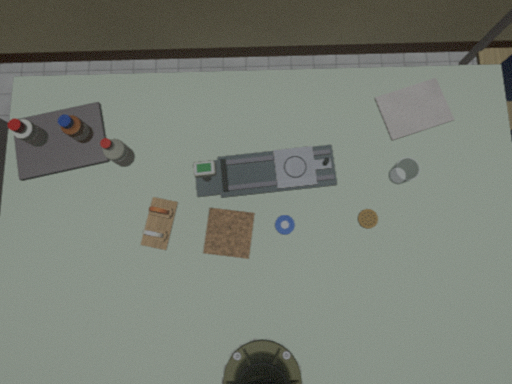

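The scene view (a) shows the arm base at (382,145), with the stand ring at (209,196), the cap at (262,186), the brass disc at (218,142), the pad at (300,219) and the rack at (339,277). The white disc is in the right slot at (354,267).

In the top view (b) I read:
- **Stand:** ring (295,167), post (326,162), gauge head (204,168)
- **Loose discs:** cap (285,225), brass (367,218)
- **Pad and rack:** pad (229,233); rack (159,223), orange at (160,211), white at (155,235)
- **Leave alone:** bottle (114,150), beaker (403,172)

```bash
cat >> h.py <<'E'
def P(s,u,v,r=1):
    """world point from depth near a pixel"""
    d=s["depth"][v-r:v+r+1,u-r:u+r+1]; d=np.median(d[d>0]); o,k,_=rays(s,[[u,v]]); return o+k[0]*d
def tri(s1,p1,s2,p2):
    o1,d1,_=rays(s1,[p1]);o2,d2,_=rays(s2,[p2]);A=np.c_[d1[0],-d2[0]]
    t=np.linalg.lstsq(A,o2-o1,rcond=None)[0];a=o1+t[0]*d1[0];b=o2+t[1]*d2[0];return (a+b)/2,np.linalg.norm(a-b)
def blob(s,lo,hi,roi,amin=15):
    """largest blob in HSV range inside roi (u0,v0,u1,v1): minAreaRect, centroid, area"""
    u0,v0,u1,v1=roi;h=cv2.cvtColor(s["img"],cv2.COLOR_RGB2HSV)[v0:v1,u0:u1]
    m=cv2.inRange(h,lo,hi);m=cv2.morphologyEx(m,cv2.MORPH_CLOSE,np.ones((3,3),np.uint8))
    c=max(cv2.findContours(m,cv2.RETR_EXTERNAL,cv2.CHAIN_APPROX_NONE)[0],key=cv2.contourArea)+np.int32([u0,v0])
    return c
def cen(c): m=cv2.moments(c);return np.array([m["m10"],m["m01"]])/m["m00"]
E
python3 - <<'E'
from h import *
np.set_printoptions(precision=4,suppress=True)
t=snap("top");s=snap("scene")
for k,(a,b) in dict(cap=((285,225),(262,186)),sup=((367,218),(218,142)),pad=((229,233),(300,219)),ring=((295,167),(209,196)),post=((326,162),(191,173)),spare=((160,211),(329,272)),frit=((155,235),(354,267))).items():
    print(k,P(t,*a),P(s,*b),tri(t,a,s,b), cv2.cvtColor(t["img"],cv2.COLOR_RGB2HSV)[a[1],a[0]])
for n,u,v in(("bottle",114,150),("beaker",403,172),("gauge",204,168)):print(n,P(t,u,v))
for k,lo,hi,roi in(("cap",(100,120,50),(130,255,255),(265,205,305,245)),("sup",(10,90,60),(30,255,255),(350,200,385,236)),("pad",(3,70,50),(25,255,255),(195,200,262,265)),("rack",(8,70,100),(25,255,255),(135,190,185,255))):
    c=blob(t,lo,hi,roi);r=cv2.minAreaRect(c);print(k,cen(c),r,cv2.contourArea(c));print(onz(t,[cen(c)],{"cap":.012,"sup":.012,"pad":.003,"rack":.026}[k]))
    w=onz(t,cv2.boxPoints(r),{"cap":.012,"sup":.012,"pad":.003,"rack":.026}[k]);print(w[:,:2].tolist())
for n,x in(("top",t),):
  cv2.imwrite("pics/c.png",cv2.resize(x["img"][130:270,130:430,::-1],None,fx=2.66,fy=2.66,interpolation=cv2.INTER_CUBIC))
E
```

```text
cap [ 0.4373 -0.0774  0.0128] [ 0.4455 -0.0721  0.0126] (array([ 0.4392, -0.0788,  0.0018]), np.float64(0.0025752056795661886)) [100   5 149]
sup [ 0.4529 -0.3248  0.0104] [ 0.4573 -0.3215  0.0136] (array([ 0.4539, -0.3261,  0.0079]), np.float64(0.0018699551211232809)) [ 21 109 119]
pad [0.4179 0.092  0.002 ] [0.4216 0.0919 0.0038] (array([0.419 , 0.0912, 0.0008]), np.float64(0.0027531004813864963)) [ 16  89 118]
ring [ 0.6098 -0.112   0.0351] [ 0.612  -0.1115  0.0355] (array([ 0.6108, -0.1127,  0.0333]), np.float64(0.00139016296858666)) [102  19 134]
post [ 0.6133 -0.1998  0.0726] [ 0.6231 -0.1962  0.068 ] (array([ 0.6185, -0.2035,  0.0581]), np.float64(0.003514231684074161)) [ 0 10 51]
spare [0.4817 0.2857 0.0635] [0.4953 0.2986 0.0632] (array([0.4848, 0.2913, 0.0424]), np.float64(0.001026874997901378)) [ 11 141 132]
frit [0.4127 0.2985 0.0633] [0.428  0.3199 0.0544] (array([0.4143, 0.3099, 0.0276]), np.float64(0.0025136345962903637)) [ 47  12 144]
bottle [0.6521 0.4059 0.1163]
beaker [ 0.5932 -0.447   0.0047]
gauge [0.5872 0.146  0.1405]
cap [284.1103 224.2525] ((284.2500305175781
[... 504 characters left out ...]
, [0.4263688218496636, -0.2955962219680635]]
pad [228.5622 232.7038] ((228.48638916015625, 232.6034698486328), (44.27626037597656, 45.006805419921875), 7.4958577156066895) 1889.0
[[0.4187 0.0933 0.003 ]]
[[0.3626347368343143, 0.16859127148017172], [0.4972288124713531, 0.151149708826066], [0.4763465763668959, 0.017183103850726918], [0.3427003879501116, 0.03717850166751566]]
rack [159.5642 221.5424] ((158.7353057861328, 222.94117736816406), (25.489330291748047, 48.3754997253418), 12.52880859375) 984.5
[[0.455  0.2968 0.026 ]]
[[0.39027107440878195, 0.35014141440724506], [0.5311183395137438, 0.3229198284502687], [0.5124640585285651, 0.24733101450416575], [0.3724762944328601, 0.276026550981541]]
```

View pics/c.png

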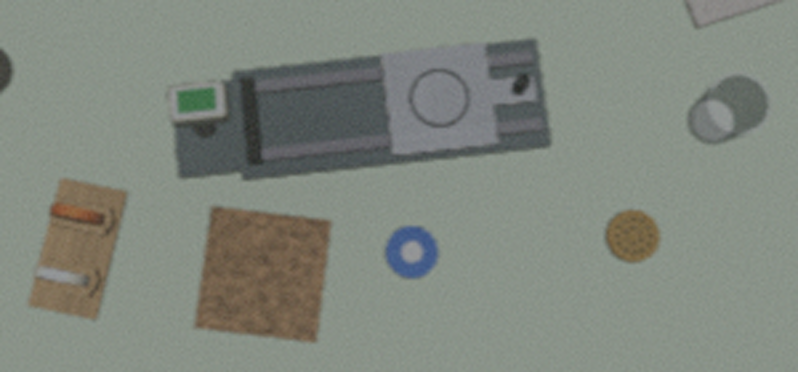

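```bash
cat >> h.py <<'E'
from scipy.spatial.transform import Rotation as Ro
def Rn(): return Ro.from_rotvec(bot.state()["tool_rot"]).as_matrix()
def mv(p,ya=None,frm=None,ya0=None):
    """units to go to TCP p with tool y axis at world angle ya (mod pi)"""
    st=bot.state();R=Rn();p0=st["eef_pos"] if frm is None else np.array(frm)
    y0=np.arctan2(R[1,1],R[0,1]) if ya0 is None else ya0
    if ya0 is not None: R=np.array([[-np.sin(y0),np.cos(y0),0],[np.cos(y0),np.sin(y0),0],[0,0,-1]]).T.T; R=np.c_[[-np.sin(y0),np.cos(y0),0],[np.cos(y0),np.sin(y0),0],[0,0,-1]]
    d=R.T@(np.array(p)-p0)/.75; s=0
    if ya is not None: s=-((ya-y0+np.pi/2)%np.pi-np.pi/2)/(np.pi/4)
    print("units",d.round(4),"spin",round(s,3),"y0",round(y0,3),"tilt",R[:,2].round(4))
E
python3 - <<'E'
from h import *
print(Rn().round(3)); print(np.linalg.det(np.c_[[-np.sin(1),np.cos(1),0],[np.cos(1),np.sin(1),0],[0,0,-1]]))
mv((.45,-.36,.3)); mv((.45,-.36,.3),0)
E
```

```text
[[ 0.975  0.22  -0.   ]
 [ 0.22  -0.975  0.001]
 [-0.    -0.001 -1.   ]]
1.0
units [ 0.4798 -0.2661  0.0046] spin 0 y0 -1.349 tilt [-4.0e-04  1.1e-03 -1.0e+00]
units [ 0.4798 -0.2661  0.0046] spin -1.718 y0 -1.349 tilt [-4.0e-04  1.1e-03 -1.0e+00]
```

>>> servo_tool(commands="0.24 -0.13 0 -0.8;0.48 -0.266 0 -0.9;0.48 -0.266 0 -0.9;0.48 -0.266 0 -0.9;0.48 -0.266 0 -0.9", grip=1)

```text
t: 0.82
eef_pos: [0.3776, -0.4248, 0.304]
tool_rot: [2.808, 1.408, -0.0]
ft_force: [0.5, -0.9, 0.1]
width: 0.0857
gripper_force: 0.0
```

>>> servo_tool(commands="0 0 0 -0.8;0 0 0 -0.8;0 0 0 -0.8;0 0 0 -0.8;0 0 0 -0.8")

```text
t: 1.45
eef_pos: [0.3763, -0.4263, 0.3037]
tool_rot: [-2.237, -2.205, 0.0]
ft_force: [-0.2, -0.3, 0.3]
width: 0.0855
gripper_force: 0.0
```

```bash
python3 - <<'E'
from h import *
st=bot.state();print(st["t"],st["eef_pos"]);s=snap("wrist");save(s,"d.png");print(s["vfov"],s["D"],s["T"].round(4))
mv((.55,-.12,.3),0);mv((.45,-.33,.3),0)
E
```

```text
1.45 [ 0.37626986 -0.42627935  0.30373785]
66.27011802064094 [-0.06651728  0.          0.          0.          0.        ] [[ 9.999e-01 -1.420e-02 -4.300e-03  3.781e-01]
 [-1.480e-02 -9.523e-01 -3.049e-01 -3.472e-01]
 [ 2.000e-04  3.049e-01 -9.524e-01  3.731e-01]
 [ 0.000e+00  0.000e+00  0.000e+00  1.000e+00]]
units [0.4119 0.2254 0.005 ] spin -0.019 y0 -0.015 tilt [-2.e-04  2.e-04 -1.e+00]
units [0.1299 0.0963 0.005 ] spin -0.019 y0 -0.015 tilt [-2.e-04  2.e-04 -1.e+00]
```

View pics/d.png

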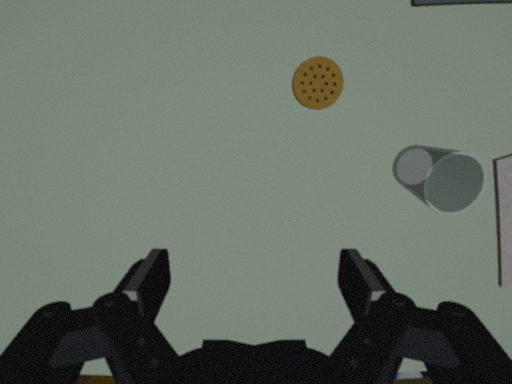

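The wrist view shows the brass disc at (318,83) and the beaker at (450,182). It is a clear view, and the fingers enter only at the bottom.

>>> servo_tool(commands="0.33 0.2 0 0;0.33 0.2 0 0;0.33 0.2 0 0;0.33 0.2 0 0;0.33 0.2 0 0")

```text
t: 2.12
eef_pos: [0.5312, -0.1773, 0.3042]
tool_rot: [2.234, 2.209, 0.002]
ft_force: [-0.1, -1.1, 0.1]
width: 0.0855
gripper_force: 0.0
```

>>> servo_tool(commands="0.03 0.06 0 0;0.03 0.06 0 0;0.03 0.06 0 0")

```text
t: 2.5
eef_pos: [0.5747, -0.1595, 0.3035]
tool_rot: [-2.237, -2.205, 0.002]
ft_force: [0.7, 1.1, -0.1]
width: 0.0857
gripper_force: 0.0
```

```bash
python3 - <<'E'
from h import *
st=bot.state();print(st["t"],st["eef_pos"]);s=snap("wrist");save(s,"e.png")
mv((.44,0.1,.3),-0.1)
E
```

```text
2.5 [ 0.57465775 -0.15951994  0.30345914]
units [ 0.344  -0.1846  0.0048] spin 0.107 y0 -0.016 tilt [-1.e-03 -7.e-04 -1.e+00]
```

View pics/e.png

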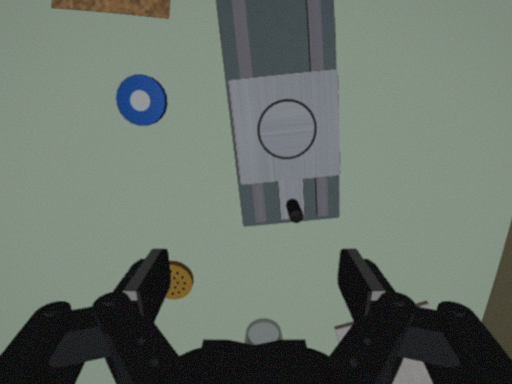

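The view shows the ring at (287,129), the cap at (141,100) and the post at (294,210). The plate's corners are near (229,80), (337,70), (340,178) and (240,184).

```bash
cat >> h.py <<'E'
def circ(w):
    A=np.c_[2*w[:,:2],np.ones(len(w))];x=np.linalg.lstsq(A,(w[:,:2]**2).sum(1),rcond=None)[0];return x[:2],np.sqrt(x[2]+x[:2]@x[:2])
def disc(s,lo,hi,roi,z):
    c=blob(s,lo,hi,roi);return circ(onz(s,cv2.convexHull(c).reshape(-1,2),z)),cen(c)
BLUE=((100,120,50),(130,255,255));BRASS=((10,120,50),(30,255,255))
E
python3 - <<'E'
from h import *
import pickle
s=snap("wrist");pickle.dump(s,open("w1.pkl","wb"))
print("cap",disc(s,*BLUE,(105,60,180,140),.012))
g=cv2.cvtColor(s["img"],cv2.COLOR_RGB2GRAY)
roi=g[90:170,248:328];b=cv2.GaussianBlur(roi,(0,0),6);m=(roi.astype(int)<b.astype(int)-12).astype(np.uint8)
cs=cv2.findContours(m,cv2.RETR_EXTERNAL,cv2.CHAIN_APPROX_NONE)[0];c=max(cs,key=lambda c:cv2.minEnclosingCircle(c)[1])+np.int32([248,90])
print(len(c),cv2.fitEllipse(c))
for z in(.034,):print("ring",circ(onz(s,c.reshape(-1,2),z)))
for q in((287,129),(287,145),(260,100),(320,165)):print(P(s,*q,3))
# plate edges: left/right fit by bright mask
h=cv2.cvtColor(s["img"],cv2.COLOR_RGB2HSV);print(h[129,[225,235,270,330,338,345]])
d=(g<35).astype(np.uint8)[185:228,275:312];c=max(cv2.findContours(d,cv2.RETR_EXTERNAL,cv2.CHAIN_APPROX_NONE)[0],key=cv2.contourArea)+np.int32([275,185])
print("post",cv2.minAreaRect(c),c.reshape(-1,2).min(0),c.reshape(-1,2).max(0));top=c.reshape(-1,2);
E
```

```text
cap ((array([ 0.44223608, -0.07613329]), np.float64(0.029302163780101625)), array([140.96447508,  99.16604807]))
171 ((286.67840576171875, 127.88240814208984), (58.85990524291992, 60.66780471801758), 31.45772933959961)
ring (array([ 0.61304811, -0.11168368]), np.float64(0.033647699304293954))
[ 0.61335982 -0.11204747  0.03409534]
[ 0.61367187 -0.13022829  0.03385518]
[ 0.58309618 -0.08001129  0.03342624]
[ 0.6531734  -0.15439065  0.03308836]
[[ 60  24 147]
 [114  10 127]
 [115  22 130]
 [105  19 131]
 [105   8 132]
 [ 58  25 144]]
post ((294.20001220703125, 209.59999084472656), (22.135942459106445, 11.384199142456055), 71.56504821777344) [287 199] [302 220]
```

>>> servo_tool(commands="0.26 -0.185 0 0.1;0.26 -0.185 0 0.1;0.26 -0.185 0 0.1;0.26 -0.185 0 0.1;0.26 -0.185 0 0.1")

```text
t: 3.22
eef_pos: [0.4371, 0.0402, 0.3045]
tool_rot: [2.315, 2.118, -0.002]
ft_force: [0.5, -0.4, -0.1]
width: 0.0855
gripper_force: 0.0
```

```bash
python3 - <<'E'
from h import *
import pickle
s=snap("wrist");pickle.dump(s,open("w2.pkl","wb"))
print(bot.state()["t"],bot.state()["eef_pos"])
mv((.43,0.24,.3),-0.19)
save(s,"f.png")
E
```

```text
3.275 [0.43823338 0.03795858 0.30448016]
units [ 0.2673 -0.0357  0.005 ] spin 0.125 y0 -0.092 tilt [ 0.0019 -0.0034 -1.    ]
```

View pics/f.png

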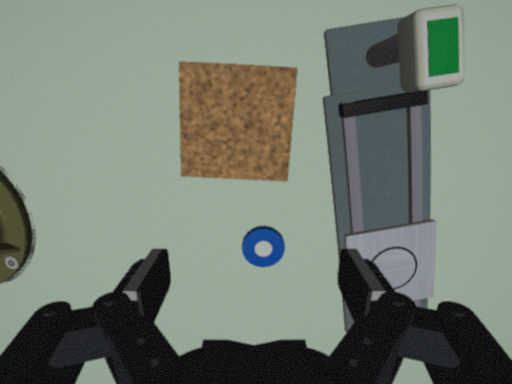

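The pad is centred near (238,121), the cap at (263,246) and the ring at (395,268). I'll carry on to the rack.

>>> servo_tool(commands="0.25 -0.03 0 0.125;0.25 -0.03 0 0.125;0.25 -0.03 0 0.125;0.25 -0.03 0 0.125;0.25 -0.03 0 0.125")

```text
t: 3.9
eef_pos: [0.435, 0.2248, 0.3036]
tool_rot: [-2.425, -1.997, 0.001]
ft_force: [-0.3, -0.3, -1.2]
width: 0.0855
gripper_force: 0.0
```

```bash
python3 - <<'E'
from h import *
import pickle
s=snap("wrist");pickle.dump(s,open("w3.pkl","wb"))
print(bot.state()["t"],bot.state()["eef_pos"])
save(s,"g.png")
w1=pickle.load(open("w1.pkl","rb"));w2=pickle.load(open("w2.pkl","rb"))
a,pa=disc(w1,*BLUE,(105,60,180,140),.012);b,pb=disc(w2,*BLUE,(230,215,300,280),.012);print(b,tri(w1,pa,w2,pb))
c=blob(w2,(3,80,50),(25,255,255),(160,40,320,200));bx=cv2.boxPoints(cv2.minAreaRect(c));w=onz(w2,bx,.003);print("pad",w,w.mean(0))
u,X=cloud(s);m=(X[:,2]>.05)&(X[:,2]<.09)&(X[:,0]<.55)&(X[:,1]>.2)&(X[:,1]<.4)
for k in(0,1):
    q=X[m&((X[:,0]<.45) if k==0 else (X[:,0]>.45))];q=q[q[:,2]>.055]; print(len(q),q.mean(0),q.min(0),q.max(0), cv2.minAreaRect(np.float32(q[:,:2]*1000)))
E
```

```text
3.95 [0.43506492 0.22417562 0.30354494]
(array([ 0.44077601, -0.07379473]), np.float64(0.02956667157487335)) (array([ 0.44084448, -0.07552545,  0.00739579]), np.float64(0.00016905284422394853))
pad [[0.33426765 0.03582937 0.003     ]
 [0.36334444 0.1712877  0.003     ]
 [0.49857497 0.15234775 0.003     ]
 [0.48433761 0.01439381 0.003     ]] [0.42013117 0.09346466 0.003     ]
585 [0.42026816 0.31153805 0.06322159] [0.40883531 0.28719674 0.05505397] [0.43039307 0.33657609 0.0692543 ] ((419.648193359375, 311.840087890625), (49.055423736572266, 12.193909645080566), 77.12493896484375)
618 [0.4880478  0.29677956 0.06321859] [0.47753478 0.27174748 0.05503419] [0.49941576 0.32105108 0.06904497] ((488.32806396484375, 296.3975524902344), (49.218727111816406, 12.32568359375), 77.4162826538086)
```

View pics/g.png

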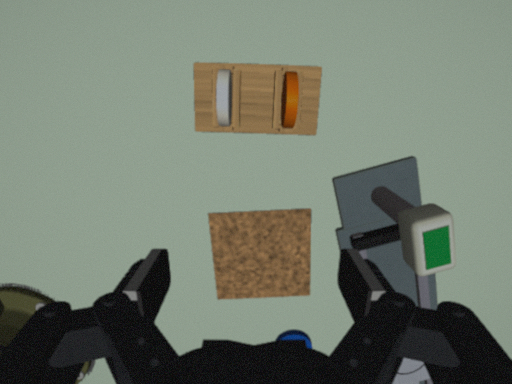

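The rack view shows the white disc at (223,97), the orange disc at (291,100) and the pad at (262,254). I'll take the white disc by its faces.

```bash
python3 - <<'E'
from h import *
mv((.4197,.3118,.2),-.222);mv((.4197,.3118,.107),-.222)
E
```

```text
units [ 0.1108 -0.0426  0.138 ] spin 0.035 y0 -0.194 tilt [-5.e-04 -8.e-04 -1.e+00]
units [ 0.1109 -0.0426  0.262 ] spin 0.035 y0 -0.194 tilt [-5.e-04 -8.e-04 -1.e+00]
```

>>> servo_tool(commands="0.111 -0.0425 0.05 0.035;0.111 -0.0425 0.1 0.035;0.111 -0.0425 0.138 0.035;0.111 -0.0425 0.138 0.035;0.111 -0.0425 0.138 0.035", grip=0.5)

```text
t: 4.58
eef_pos: [0.42, 0.3132, 0.2014]
tool_rot: [2.452, 1.962, 0.002]
ft_force: [0.6, -0.3, -0.7]
width: 0.0427
gripper_force: 0.0
```

```bash
python3 - <<'E'
from h import *
print(bot.state()["eef_pos"],bot.state()["width"])
s=snap("wrist");mv((.4197,.3118,.107),-.222)
u,X=cloud(s);m=(X[:,2]>.055)&(X[:,2]<.08)&(X[:,0]<.45)&(X[:,1]>.2)&(X[:,1]<.4)&(X[:,0]>.39)
q=X[m];print(len(q),cv2.minAreaRect(np.float32(q[:,:2]*1000)))
save(s,"h.png")
E
```

```text
[0.41995848 0.31324476 0.20139669] 0.04272398104060913
units [-0.0025 -0.0002  0.1264] spin 0.001 y0 -0.221 tilt [ 2.5e-03  2.0e-04 -1.0e+00]
922 ((420.0579528808594, 312.8106994628906), (48.2224235534668, 12.022900581359863), 77.22089385986328)
```

View pics/h.png

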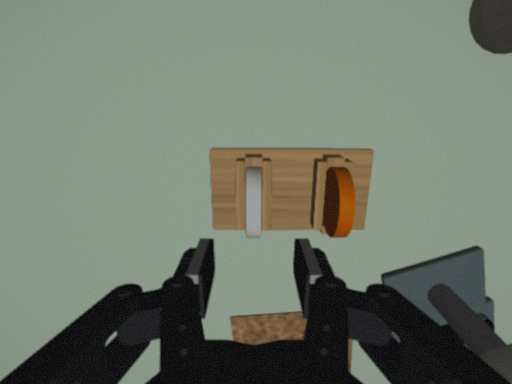

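The white disc at (254,200) is centred between the fingers, which stand at 214 and 294. I'll descend and close on it.

>>> servo_tool(commands="0 0 0.06 0;0 0 0.11 0;0 0 0.125 0;0 0 0.125 0;0 0 0.125 0")

```text
t: 5.25
eef_pos: [0.4195, 0.3151, 0.1085]
tool_rot: [2.45, 1.966, 0.005]
ft_force: [0.3, 0.5, 0.1]
width: 0.0427
gripper_force: 0.0
```

>>> servo_tool(commands="0 0 0 0;0 0 0 0;0 0 0 0;0 0 0 0;0 0 0 0", grip=0, grip_force=30)

```text
t: 5.88
eef_pos: [0.4189, 0.3148, 0.1074]
tool_rot: [2.449, 1.966, 0.002]
ft_force: [-1.2, -0.8, 6.4]
width: 0.0114
gripper_force: 35.5
```

>>> servo_tool(commands="0 0 -0.02 0;0 0 -0.05 0;0 0 -0.09 0;0 0 -0.1 0;0 0 -0.1 0")

```text
t: 6.5
eef_pos: [0.4185, 0.3144, 0.1821]
tool_rot: [2.45, 1.966, 0.001]
ft_force: [-0.7, -0.0, -1.6]
width: 0.0112
gripper_force: 34.6
```

```bash
python3 - <<'E'
from h import *
print(bot.state())
s=snap("wrist");save(s,"i.png")
mv((.42,.095,.18),-.15);mv((.42,.095,.11),-.15)
u,X=cloud(s);T=bot.state()["eef_pos"];R=Rn();Y=(X-T)@R
m=(abs(Y[:,1])<.02)&(abs(Y[:,0])<.035)&(Y[:,2]>.03)&(Y[:,2]<.12)
q=Y[m];print(len(q),[ (round(float(np.median(q[abs(q[:,2]-z)<.003,1])),4),q[abs(q[:,2]-z)<.003][:,0].max().round(4)) for z in np.arange(.04,.115,.006) if (abs(q[:,2]-z)<.003).sum()>3])
E
```

```text
{'t': 6.5, 'joint_pos': array([ 0.25300087,  0.31655976, -1.07616886,  1.88244811,  0.30977332,
        1.12347585, -1.15721338]), 'joint_vel': array([-0.00905816,  0.02250732,  0.01702739,  0.02508994,  0.00863536,
       -0.00492789, -0.00618644]), 'joint_efforts': array([-2.65609873e-03, -3.03085399e+01, -8.73877555e+00, -2.86313063e+01,
       -4.40541760e-02,  1.42027429e-02,  3.41647526e-02]), 'eef_pos': array([0.41848104, 0.3143861 , 0.1821413 ]), 'tool_rot': array([2.44953826e+00, 1.96578810e+00, 1.23940808e-03]), 'ft_force': array([-0.70947363, -0.00587907, -1.55605225]), 'torque': array([-0.00423781, -0.04857053, -0.00030445]), 'gripper_force': 34.637850522994995, 'width': 0.011249128686349303}
units [-0.2846  0.0656  0.002 ] spin -0.087 y0 -0.218 tilt [-2.e-04 -7.e-04 -1.e+00]
units [-0.2845  0.0656  0.0953] spin -0.087 y0 -0.218 tilt [-2.e-04 -7.e-04 -1.e+00]
5315 [(0.0007, np.float64(0.0142)), (0.0009, np.float64(0.0203)), (0.0009, np.float64(0.0246)), (0.0009, np.float64(0.027)), (0.0005, np.float64(0.0282)), (-0.0, np.float64(0.0283)), (0.001, np.float64(0.0275))]
```

View pics/i.png

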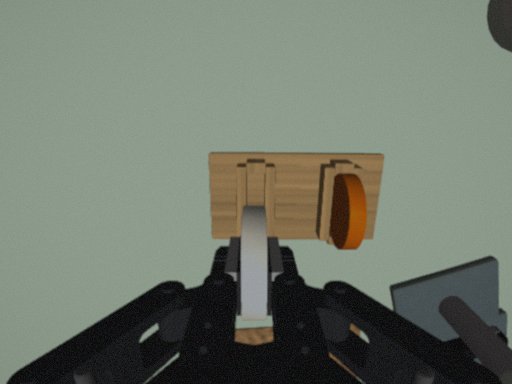

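The white disc is held upright on the centreline of the fingers. In the same view the orange disc is undisturbed at (348,210), as far as I can tell. I'll carry the white disc over the pad.

```bash
python3 - <<'E'
from h import *
mv((.42,.11,.18),-.15)
E
```

```text
units [-0.2651  0.0613  0.002 ] spin -0.087 y0 -0.218 tilt [-2.e-04 -7.e-04 -1.e+00]
```

>>> servo_tool(commands="-0.07 0.015 0 -0.03;-0.14 0.03 0 -0.06;-0.2 0.05 0 -0.087;-0.265 0.062 0 -0.087;-0.265 0.062 0 -0.087")

```text
t: 7.18
eef_pos: [0.4201, 0.1057, 0.1804]
tool_rot: [2.389, 2.039, -0.006]
ft_force: [-0.1, 0.6, -0.9]
width: 0.0114
gripper_force: 34.6
```

>>> servo_tool(commands="0 0 0.03 0;0 0 0.07 0;0 0 0.09 0;0 0 0.1 0;0 0 0.1 0")

```text
t: 7.8
eef_pos: [0.4203, 0.111, 0.1062]
tool_rot: [-2.379, -2.05, 0.001]
ft_force: [-0.0, -0.2, 0.1]
width: 0.0116
gripper_force: 34.6
```

```bash
python3 - <<'E'
from h import *
print(bot.state()["joint_pos"].round(2))
mv((.42,.11,.1025),-.15)
s=snap("wrist");u,X=cloud(s);T=bot.state()["eef_pos"];R=Rn();Y=(X-T)@R
m=(abs(Y[:,1])<.02)&(abs(Y[:,0])<.04)&(Y[:,2]>.03)&(Y[:,2]<.12)
q=Y[m];print(len(q),[ (round(z,3),round(float(np.median(q[abs(q[:,2]-z)<.003,1])),4),q[abs(q[:,2]-z)<.003][:,0].max().round(4)) for z in np.arange(.04,.115,.006) if (abs(q[:,2]-z)<.003).sum()>3])
E
```

```text
[ 0.71  0.19 -1.08  2.15  0.21  0.92 -0.64]
units [-0.0014 -0.0002  0.0049] spin 0.002 y0 -0.148 tilt [-1.6e-03  8.0e-04 -1.0e+00]
9077 [(np.float64(0.04), 0.0001, np.float64(0.0128)), (np.float64(0.046), -0.0003, np.float64(0.0201)), (np.float64(0.052), 0.0001, np.float64(0.0233)), (np.float64(0.058), 0.0001, np.float64(0.0266)), (np.float64(0.064), -0.0004, np.float64(0.0275)), (np.float64(0.07), -0.0004, np.float64(0.0278)), (np.float64(0.076), -0.0007, np.float64(0.0273)), (np.float64(0.082), 0.0001, np.float64(0.0262)), (np.float64(0.1), 0.0001, np.float64(0.0374)), (np.float64(0.106), 0.0001, np.float64(0.04))]
```

>>> servo_tool(commands="0 0 0.002 0;0 0 0.004 0;0 0 0.005 0;0 0 0.005 0")

```text
t: 8.35
eef_pos: [0.4209, 0.1102, 0.1029]
tool_rot: [2.381, 2.049, -0.0]
ft_force: [-0.0, 0.2, -0.0]
width: 0.0113
gripper_force: 34.6
```

>>> servo_tool(commands="0 0 0.001 0;0 0 0.001 0")

```text
t: 8.6
eef_pos: [0.421, 0.1103, 0.1024]
tool_rot: [2.381, 2.049, -0.0]
ft_force: [-2.0, -1.0, 4.6]
width: 0.0113
gripper_force: 35.3
```

>>> servo_tool(commands="0 0 0 0;0 0 0 0;0 0 0.008 0;0 0 0.016 0;0 0 0.016 0", grip=0.28)

```text
t: 9.22
eef_pos: [0.4202, 0.1103, 0.0894]
tool_rot: [-2.38, -2.049, 0.002]
ft_force: [-0.4, 0.3, -0.0]
width: 0.0241
gripper_force: 0.0
```

```bash
cat > prof.py <<'E'
from h import *
s=snap("wrist");T=bot.state()["eef_pos"];R=Rn();u,X=cloud(s);Y=(X-T)@R;h=cv2.cvtColor(s["img"],cv2.COLOR_RGB2HSV)[u[:,1],u[:,0]]
m=(h[:,1]<45)&(h[:,2]>90)&(abs(Y[:,1])<.09)&(abs(Y[:,0])<.045)&(X[:,2]>.009)&(Y[:,2]>.015)
q=Y[m];z=X[m,2]
for k in np.arange(.012,.075,.006):
    a=q[abs(z-k)<.003]
    if len(a)>5: print("z",round(k,3),len(a),"x",a[:,0].min().round(3),a[:,0].max().round(3),"y",a[:,1].min().round(4),a[:,1].max().round(4))
E
python3 prof.py
```

```text
z 0.036 102 x 0.026 0.027 y -0.0046 0.0067
z 0.042 272 x 0.023 0.027 y -0.0044 0.0066
z 0.048 391 x 0.018 0.025 y -0.0046 0.0068
z 0.054 742 x -0.021 0.022 y -0.0171 0.0178
z 0.06 1913 x -0.02 0.016 y -0.0421 0.0071
z 0.066 21 x -0.008 0.013 y -0.0455 0.0461
z 0.072 42 x -0.012 0.014 y -0.0475 0.0492
```

>>> servo_tool(commands="0 0.006 0 0;0 0.011 0 0;0 0.015 0 0;0 0.019 0 0;0 0.019 0 0")

```text
t: 9.9
eef_pos: [0.4352, 0.1082, 0.0902]
tool_rot: [2.381, 2.049, 0.0]
ft_force: [0.0, 1.3, 0.4]
width: 0.0238
gripper_force: 0.0
```

```bash
python3 prof.py
```

```text
z 0.012 18 x -0.018 0.016 y -0.0137 -0.0118
z 0.018 117 x -0.023 0.022 y -0.0121 0.0126
z 0.024 219 x -0.027 0.026 y -0.0104 0.0125
z 0.03 278 x -0.028 0.027 y -0.0086 0.0125
z 0.036 425 x -0.03 0.028 y -0.0067 0.0126
z 0.042 635 x -0.03 0.028 y -0.0049 0.0125
z 0.048 765 x -0.028 0.026 y -0.0031 0.0129
z 0.054 1208 x -0.024 0.023 y -0.0167 0.0181
z 0.06 1763 x -0.02 0.016 y 0.0008 0.0415
z 0.066 20 x -0.006 0.014 y 0.0024 0.0458
z 0.072 42 x -0.011 0.013 y -0.0484 0.0498
```

>>> servo_tool(commands="0 0.005 0 0;0 0.01 0 0;0 0.01 0 0", grip=0.5)

```text
t: 10.32
eef_pos: [0.4428, 0.107, 0.0902]
tool_rot: [2.382, 2.049, 0.001]
ft_force: [1.4, -0.1, 1.1]
width: 0.0424
gripper_force: 0.2
```

>>> servo_tool(commands="0 0.005 0 0;0 0.01 0 0;0 0.01 0 0", grip=0.75)

```text
t: 10.7
eef_pos: [0.4502, 0.1059, 0.0902]
tool_rot: [-2.382, -2.049, -0.001]
ft_force: [-0.3, -0.8, 0.3]
width: 0.0642
gripper_force: 0.2
```

>>> servo_tool(commands="0 0.004 0 0;0 0.007 0 0;0 0.007 0 0;0 0.007 0 0", grip=1)

```text
t: 11.2
eef_pos: [0.4548, 0.1052, 0.0901]
tool_rot: [-2.381, -2.049, 0.0]
ft_force: [0.2, 0.4, 0.2]
width: 0.0854
gripper_force: 0.0
```

```bash
python3 prof.py
```

```text
z 0.012 8865 x -0.032 0.045 y -0.0227 0.09
z 0.018 749 x -0.03 0.027 y -0.0213 0.0359
z 0.03 30 x -0.01 0.011 y 0.0427 0.0436
z 0.036 10 x -0.01 0.012 y 0.0431 0.0555
z 0.042 11 x -0.01 0.012 y 0.0431 0.0566
z 0.048 6 x -0.01 0.008 y 0.0435 0.0569
z 0.054 7 x -0.01 -0.009 y 0.0429 0.0434
z 0.066 169 x 0.007 0.012 y -0.048 0.0493
z 0.072 17 x 0.008 0.014 y -0.0659 0.0481
```

>>> servo_tool(commands="0 0 -0.06 0;0 0 -0.14 0;-0.05 0 -0.2 0;-0.06 0 -0.2 0;-0.06 0 -0.2 0")

```text
t: 11.88
eef_pos: [0.4478, 0.0599, 0.2396]
tool_rot: [2.383, 2.046, -0.002]
ft_force: [0.3, 0.4, -0.2]
width: 0.0855
gripper_force: 0.0
```

```bash
python3 - <<'E'
from h import *
import pickle
s=snap("wrist");pickle.dump(s,open("w4.pkl","wb"));print(bot.state()["t"],bot.state()["eef_pos"])
u,X=cloud(s);h=cv2.cvtColor(s["img"],cv2.COLOR_RGB2HSV)
m=np.zeros(s["img"].shape[:2],np.uint8);g=(X[:,2]>.009)&(X[:,2]<.022)&(np.hypot(X[:,0]-.46,X[:,1]-.104)<.045);m[u[g,1],u[g,0]]=255
m=cv2.bitwise_and(m,cv2.inRange(h,(0,0,80),(255,60,255)))
c=max(cv2.findContours(m,cv2.RETR_EXTERNAL,cv2.CHAIN_APPROX_NONE)[0],key=cv2.contourArea)
print(cv2.fitEllipse(c),circ(onz(s,cv2.convexHull(c)[:,0],.015)),np.median(X[g,2]), X[g].mean(0))
q=X[g&(X[:,2]>.012)];A=np.c_[q[:,:2],np.ones(len(q))];print(np.linalg.lstsq(A,q[:,2],rcond=None)[0])
mv((.45,-.36,.25),0)
cv2.imwrite("pics/j.png",s["img"][:,:,::-1])
E
```

```text
11.925 [0.44749912 0.0608645  0.23909177]
((260.4409484863281, 137.414794921875), (58.550941467285156, 58.99184036254883), 48.12649917602539) (array([0.46154334, 0.10196254]), np.float64(0.029396303681976158)) 0.014309537242171627 [0.46164856 0.10246009 0.01430717]
[0.00188967 0.00643608 0.01278074]
units [-0.5544  0.087  -0.0146] spin -0.191 y0 -0.15 tilt [-1.7e-03  1.0e-04 -1.0e+00]
```

>>> servo_tool(commands="-0.29 0.05 0 -0.12;-0.29 0.05 0 -0.24;-0.4 0.06 0 -0.267;-0.55 0.08 0 -0.267;-0.575 0.092 0 -0.267")

```text
t: 12.55
eef_pos: [0.4501, -0.2518, 0.238]
tool_rot: [-2.148, -2.288, -0.001]
ft_force: [1.3, 0.3, 0.6]
width: 0.0852
gripper_force: 0.0
```

>>> servo_tool(commands="-0.2 0 0 0;-0.2 0 0 0;-0.2 0 0 0;-0.2 0 0 0")

```text
t: 13.05
eef_pos: [0.459, -0.4019, 0.2368]
tool_rot: [-2.152, -2.282, -0.003]
ft_force: [-0.4, 0.5, -0.4]
width: 0.0857
gripper_force: 0.0
```

```bash
python3 - <<'E'
from h import *
import pickle
s=snap("wrist");print(bot.state()["t"],bot.state()["eef_pos"])
u,X=cloud(s);g=(np.hypot(X[:,0]-.452,X[:,1]+.325)<.02);z=np.median(X[g,2]);print("z",z)
(c,r),p=disc(s,*BRASS,(0,0,512,260),.012);print(c,r,p)
w1=pickle.load(open("w1.pkl","rb"))
mv((*c,.2),.06)
# stand yaw from w1: plate edges via dark/bright transition of rails
g=cv2.cvtColor(w1["img"],cv2.COLOR_RGB2HSV)
L=[];Rr=[]
for v in range(90,170,4):
    row=g[v,:,1].astype(int); 
    green=(g[v,:,0]>40)&(g[v,:,0]<85)&(g[v,:,1]>15); i=287
    k=[j for j in range(287,200,-1) if green[j-4:j+1].all()];L.append((k[0],v)) if k else 0
    k=[j for j in range(287,380) if green[j:j+5].all()];Rr.append((k[0],v)) if k else 0
for e in(L,Rr):
    w=onz(w1,e,.034);vx,vy,x0,y0=cv2.fitLine(np.float32(w[:,:2]),cv2.DIST_HUBER,0,.001,.001).ravel();print(np.arctan2(vx,vy),x0,y0)
E
```

```text
13.1 [ 0.45962795 -0.3998004   0.23746528]
z 0.011377441637613506
[ 0.45355956 -0.32729175] 0.028739128015629833 [252.26107642 106.38971157]
units [ 0.0967 -0.002   0.0504] spin 0.002 y0 0.062 tilt [-0.0018  0.0049 -1.    ]
3.0543907 0.55170256 -0.120116845
3.056261 0.6742884 -0.12326235
```

>>> servo_tool(commands="0.05 -0.002 0.05 -0.03;0.097 -0.002 0.12 -0.03;0.097 -0.002 0.18 -0.03;0.097 -0.002 0.18 -0.03;0.097 -0.002 0.18 -0.03", grip=0.87)

```text
t: 13.72
eef_pos: [0.4543, -0.3284, 0.1065]
tool_rot: [2.124, 2.313, 0.001]
ft_force: [0.5, -0.2, -0.2]
width: 0.0741
gripper_force: 0.0
```

```bash
python3 - <<'E'
from h import *
s=snap("wrist");print(bot.state()["eef_pos"],bot.state()["width"])
(c,r),p=disc(s,*BRASS,(130,60,400,384),.012);print(c,r,p);mv((*c,.071),.086)
E
```

```text
[ 0.45461856 -0.32918704  0.10723718] 0.07412776896064552
[ 0.45340264 -0.32578608] 0.029565488989906588 [250.84321466 229.49373719]
units [ 0.0048 -0.0014  0.0483] spin -0.002 y0 0.084 tilt [ 0.0027 -0.0019 -1.    ]
```

>>> servo_tool(commands="0.003 -0.001 0.02 0;0.004 -0.001 0.04 0;0.004 -0.001 0.048 0;0.004 -0.001 0.048 0;0.004 -0.001 0.048 0")

```text
t: 14.4
eef_pos: [0.4523, -0.3262, 0.0694]
tool_rot: [2.126, 2.312, 0.0]
ft_force: [0.5, -0.3, -0.5]
width: 0.0744
gripper_force: 0.0
```

>>> servo_tool(commands="0 0 0 0;0 0 0 0;0 0 0 0;0 0 0 0", grip=0.5, grip_force=50)

```text
t: 14.9
eef_pos: [0.4527, -0.3263, 0.0701]
tool_rot: [2.126, 2.311, -0.0]
ft_force: [-0.0, 0.8, 5.5]
width: 0.0579
gripper_force: 53.4
```

>>> servo_tool(commands="0 0 -0.03 0;0 0 -0.08 0;0 0 -0.13 0;0 0 -0.17 0;0 0 -0.17 0")

```text
t: 15.52
eef_pos: [0.4531, -0.3267, 0.1986]
tool_rot: [2.124, 2.309, -0.001]
ft_force: [-0.1, -0.8, -2.7]
width: 0.0574
gripper_force: 54.5
```

```bash
cat > held.py <<'E'
from h import *
import sys
def held(s,lo,hi):
    """held disc in tool frame: top-face depth, then circle on that plane"""
    st=bot.state();R=Rn();T=st["eef_pos"];u,X=cloud(s);Y=(X-T)@R;h=cv2.cvtColor(s["img"],cv2.COLOR_RGB2HSV)
    m=cv2.inRange(h,lo,hi);zz=np.zeros(m.shape);zz[u[:,1],u[:,0]]=Y[:,2];yy=np.zeros(m.shape)+9;yy[u[:,1],u[:,0]]=np.hypot(Y[:,0],Y[:,1])
    m[(zz<.035)|(zz>.085)|(yy>.04)]=0
    zt=np.median(zz[m>0]);c=max(cv2.findContours(m,cv2.RETR_EXTERNAL,cv2.CHAIN_APPROX_NONE)[0],key=cv2.contourArea)
    q=Y[(m[u[:,1],u[:,0]]>0)];P=np.linalg.lstsq(np.c_[q[:,:2],np.ones(len(q))],q[:,2],rcond=None)[0]
    o,d,_=rays(s,cv2.convexHull(c)[:,0]);o=(o-T)@R;d=d@R;w=o+d*((zt-o[2])/d[:,2])[:,None]
    # upper arc only (fingers hide flanks): keep points with x>0.008, radius 30 mm
    k=w[w[:,0]>.008][:,:2]
    from scipy.optimize import least_squares
    r=least_squares(lambda p:np.hypot(*(k-p).T)-.03,[0,0],loss="soft_l1",f_scale=.001)
    print("top z",zt.round(4),"tilt",P[:2].round(3),"ctr30",r.x.round(4),"rms",np.sqrt(np.mean(r.fun**2)).round(4),"xmax",w[:,0].max().round(4),"xmin",w[:,0].min().round(4),len(k))
    return r.x
E
python3 - <<'E'
from held import *
s=snap("wrist");st=bot.state();print(st["eef_pos"],st["width"],st["gripper_force"],st["t"])
held(s,*BRASS);cv2.imwrite("pics/k.png",s["img"][:,:,::-1]);mv((.61,-.17,.25),.086)
E
```

```text
[ 0.45203281 -0.32625307  0.19676967] 0.057634253642715995 54.51762557029724 15.575
top z 0.0571 tilt [ 0.023 -0.001] ctr30 [0.0005 0.0019] rms 0.0007 xmax 0.0309 xmin -0.0309 18
units [ 0.19    0.2273 -0.0711] spin -0.003 y0 0.083 tilt [ 5.0e-04 -1.2e-03 -1.0e+00]
```

>>> servo_tool(commands="0.06 0.07 -0.03 0;0.12 0.14 -0.06 0;0.19 0.22 -0.06 0;0.19 0.227 -0.06 0;0.19 0.227 -0.06 0")

```text
t: 16.2
eef_pos: [0.6112, -0.1648, 0.2394]
tool_rot: [-2.116, -2.317, -0.003]
ft_force: [0.2, 0.0, -2.4]
width: 0.0579
gripper_force: 54.6
```

>>> servo_tool(commands="0 0 0 0;0 0 0 0")

```text
t: 16.45
eef_pos: [0.6086, -0.1716, 0.2404]
tool_rot: [-2.129, -2.309, 0.003]
ft_force: [-0.3, 0.3, -1.4]
width: 0.0577
gripper_force: 54.6
```

```bash
cat > ring.py <<'E'
from h import *
def ring(s,guess=(.613,-.112,.034),n=40):
    o=s["T"][:3,3];c=s["T"][:3,:3].T@(np.array(guess)-o);p=cv2.projectPoints(c.reshape(1,1,3),np.zeros(3),np.zeros(3),s["K"],s["D"])[0].ravel()
    u0,v0=np.maximum((p-n-8).astype(int),0);g=cv2.cvtColor(s["img"],cv2.COLOR_RGB2GRAY);u1,v1=(p+n+8).astype(int);roi=g[v0:v1,u0:u1]
    b=cv2.GaussianBlur(roi,(0,0),6);m=(roi.astype(int)<b.astype(int)-12).astype(np.uint8)
    c=max(cv2.findContours(m,cv2.RETR_EXTERNAL,cv2.CHAIN_APPROX_NONE)[0],key=lambda c:cv2.minEnclosingCircle(c)[1]);c=cv2.convexHull(c)[:,0]+[u0,v0]
    w=onz(s,c,.034);q,r=circ(w);print("ring px",p.round(),"ctr",q.round(4),"r",round(r,4));return q
E
python3 - <<'E'
from held import *
from ring import *
import pickle
s=snap("wrist");pickle.dump(s,open("w5.pkl","wb"));st=bot.state();print(st["eef_pos"],st["t"])
h=held(s,*BRASS);q=ring(s);R=Rn();r=R.T@(np.array([*q,.034])-st["eef_pos"]);print("ring tool",r,"disc",h,"delta units",(r[:2]-h)/.75)
x=np.array([q[0],q[1],.034]);print(tri(s,(256,100),s,(256,100))[0][:2] if 0 else "")
u,X=cloud(s);g=np.hypot(X[:,0]-q[0],X[:,1]-q[1])<.025;print("plate z",np.median(X[g,2]));mv((*(st["eef_pos"][:2]+(R@np.r_[r[:2]-h,0])[:2]),.15),.086);save(s,"k.png")
E
```

```text
[ 0.60880281 -0.17157     0.24083814] 16.5
top z 0.0594 tilt [0.023 0.002] ctr30 [0.0012 0.0006] rms 0.0005 xmax 0.0315 xmin -0.0302 20
ring px [263. 124.] ctr [ 0.6131 -0.1118] r 0.034
ring tool [0.05935702 0.00944238 0.20679434] disc [0.00120674 0.00058737] delta units [0.07753371 0.01180669]

plate z 0.03412696605251342
units [0.0776 0.012  0.1211] spin -0.006 y0 0.081 tilt [-1.5e-03 -6.0e-04 -1.0e+00]
```

>>> servo_tool(commands="0.04 0.006 0.05 -0.006;0.0775 0.012 0.1 -0.006;0.0775 0.012 0.15 -0.006;0.0775 0.012 0.15 -0.006;0.0775 0.012 0.15 -0.006")

```text
t: 17.12
eef_pos: [0.6146, -0.1125, 0.1306]
tool_rot: [2.122, 2.314, 0.001]
ft_force: [0.4, -0.4, -1.5]
width: 0.0573
gripper_force: 54.5
```

```bash
python3 - <<'E'
from held import *
s=snap("wrist");st=bot.state();print(st["eef_pos"],st["t"]);h=held(s,*BRASS);R=Rn()
c=st["eef_pos"]+R@np.r_[h,0];print("disc world",c);d=np.array([.6131,-.1118])-c[:2];mv((*(st["eef_pos"][:2]+d),.1045),.086)
E
```

```text
[ 0.6149845  -0.11242122  0.1311422 ] 17.175
top z 0.0596 tilt [0.02  0.003] ctr30 [0.001  0.0006] rms 0.0005 xmax 0.0315 xmin -0.0302 16
disc world [ 0.61544361 -0.11133618  0.13114245]
units [-0.0003 -0.0033  0.0355] spin 0.001 y0 0.086 tilt [ 0.0029 -0.001  -1.    ]
```

>>> servo_tool(commands="0 -0.002 0.015 0;0 -0.002 0.03 0;0 -0.002 0.033 0;0 -0.002 0.033 0")

```text
t: 17.68
eef_pos: [0.6124, -0.1113, 0.1042]
tool_rot: [-2.121, -2.317, 0.0]
ft_force: [-0.6, 1.3, -1.8]
width: 0.0579
gripper_force: 54.7
```

```bash
python3 - <<'E'
from held import *
s=snap("wrist");st=bot.state();print(st["eef_pos"],st["ft_force"]);h=held(s,*BRASS);R=Rn()
c=st["eef_pos"]+R@np.r_[h,0];print("disc world",c);d=np.array([.6131,-.1118])-c[:2];mv((*(st["eef_pos"][:2]+d),.1045),.086)
E
```

```text
[ 0.61248688 -0.11123266  0.10425671] [ 0.23084875  0.36161614 -1.60456324]
top z 0.059 tilt [0.02  0.001] ctr30 [0.001  0.0007] rms 0.0006 xmax 0.0314 xmin -0.0302 18
disc world [ 0.61307924 -0.11015032  0.10425678]
units [-0.0022 -0.0002 -0.0003] spin 0.003 y0 0.088 tilt [ 0.e+00  1.e-04 -1.e+00]
```

>>> servo_tool(commands="-0.002 0 0.001 0;-0.002 0 0.002 0;-0.002 0 0.002 0")

```text
t: 18.1
eef_pos: [0.6126, -0.112, 0.1042]
tool_rot: [-2.12, -2.318, 0.0]
ft_force: [-3.8, 1.0, 8.0]
width: 0.0579
gripper_force: 55.8
```

>>> servo_tool(commands="0 0 0.0015 0;0 0 0.0015 0")

```text
t: 18.35
eef_pos: [0.6127, -0.112, 0.1041]
tool_rot: [-2.121, -2.318, 0.001]
ft_force: [-6.4, 1.3, 13.3]
width: 0.0579
gripper_force: 56.4
```

>>> servo_tool(commands="0 0 -0.0015 0;0 0 -0.0015 0;0 0 -0.0015 0", grip=0.87)

```text
t: 18.73
eef_pos: [0.6126, -0.113, 0.1026]
tool_rot: [-2.122, -2.317, 0.0]
ft_force: [0.6, -0.8, 0.1]
width: 0.0741
gripper_force: 0.0
```

>>> servo_tool(commands="0 0 -0.03 0;0 0 -0.1 0;-0.04 0 -0.15 0;-0.06 0 -0.15 0;-0.06 0 -0.15 0")

```text
t: 19.35
eef_pos: [0.6163, -0.1595, 0.2157]
tool_rot: [2.124, 2.314, -0.001]
ft_force: [0.2, -0.3, -0.4]
width: 0.0745
gripper_force: 0.0
```

```bash
python3 - <<'E'
from h import *
from ring import *
s=snap("wrist");st=bot.state();print(st["eef_pos"],st["t"])
g=(np.array([.613,-.112,.046])-s["T"][:3,3])@s["T"][:3,:3];p=cv2.projectPoints(g.reshape(1,1,3),np.zeros(3),np.zeros(3),s["K"],s["D"])[0].ravel().astype(int)
print(p,disc(s,*BRASS,(p[0]-60,max(p[1]-60,0),p[0]+60,p[1]+60),.046))
# plate outline: centre check
m=cv2.inRange(cv2.cvtColor(s["img"],cv2.COLOR_RGB2HSV),(90,0,100),(130,40,255));
u,X=cloud(s);w=X[(abs(X[:,2]-.034)<.004)&(abs(X[:,0]-.613)<.08)&(abs(X[:,1]+.112)<.08)];print(cv2.minAreaRect(np.float32(w[:,:2]*1000)),len(w))
R=Rn();mv((.4616,.102,.15),-.15)
E
```

```text
[ 0.61595413 -0.15776528  0.21487701] 19.4
[253 141] ((array([ 0.61381406, -0.11318325]), np.float64(0.02928504941827683)), array([254.58711415, 142.02680754]))
((613.9360961914062, -122.7068099975586), (120.68304443359375, 140.9456787109375), 5.050841808319092) 16106
units [ 0.3629 -0.1747  0.087 ] spin 0.302 y0 0.087 tilt [-1.3e-03  6.0e-04 -1.0e+00]
```

>>> servo_tool(commands="0.08 -0.04 0 0;0.16 -0.08 0 0;0.24 -0.14 0 0;0.28 -0.2 0 0;0.28 -0.23 0.02 0")

```text
t: 20.02
eef_pos: [0.4234, 0.0403, 0.1992]
tool_rot: [-2.113, -2.324, 0.003]
ft_force: [0.2, -0.2, -0.0]
width: 0.0743
gripper_force: 0.0
```

>>> servo_tool(commands="0 0 0 0;0 0 0 0")

```text
t: 20.27
eef_pos: [0.4265, 0.0366, 0.2004]
tool_rot: [2.12, 2.318, 0.0]
ft_force: [-0.2, 1.2, 0.3]
width: 0.0743
gripper_force: 0.0
```

```bash
cat > frit.py <<'E'
from h import *
def frit(s,zt,guess,rad=.045):
    u,X=cloud(s);h=cv2.cvtColor(s["img"],cv2.COLOR_RGB2HSV);m=np.zeros(h.shape[:2],np.uint8)
    g=(abs(X[:,2]-zt)<.006)&(np.hypot(X[:,0]-guess[0],X[:,1]-guess[1])<rad);m[u[g,1],u[g,0]]=255
    m=cv2.bitwise_and(m,cv2.inRange(h,(0,0,100),(255,45,255)));m=cv2.morphologyEx(m,cv2.MORPH_OPEN,np.ones((5,5),np.uint8))
    c=max(cv2.findContours(m,cv2.RETR_EXTERNAL,cv2.CHAIN_APPROX_NONE)[0],key=cv2.contourArea)
    q=circ(onz(s,cv2.convexHull(c)[:,0],zt));print("frit",q,"px",cen(c).round(),"z",np.median(s["depth"][0:1]) if 0 else np.median(X[g,2]));return q[0]
E
python3 - <<'E'
from frit import *
s=snap("wrist");st=bot.state();print(st["eef_pos"],st["t"]);q=frit(s,.015,(.4616,.102));mv((*q,.11),.086);mv((*q,.0735),.086)
E
```

```text
[0.42695427 0.0365491  0.20061176] 20.325
frit (array([0.46129216, 0.10160283]), np.float64(0.0295087485961629)) px [300. 122.] z 0.014353484308888886
units [0.0823 0.0532 0.1209] spin 0.003 y0 0.088 tilt [ 7.e-04  9.e-04 -1.e+00]
units [0.0822 0.0531 0.1696] spin 0.003 y0 0.088 tilt [ 7.e-04  9.e-04 -1.e+00]
```

>>> servo_tool(commands="0.04 0.025 0.03 0;0.082 0.053 0.08 0;0.082 0.053 0.115 0;0.082 0.053 0.115 0;0.082 0.053 0.115 0")

```text
t: 20.95
eef_pos: [0.4614, 0.1011, 0.1149]
tool_rot: [2.122, 2.316, 0.002]
ft_force: [0.1, -0.1, 0.2]
width: 0.0743
gripper_force: 0.0
```

```bash
python3 - <<'E'
from frit import *
s=snap("wrist");st=bot.state();print(st["eef_pos"],st["t"]);q=frit(s,.015,(.4613,.1017),.034);mv((*q,.0735),.086)
E
```

```text
[0.46154312 0.10090867 0.115334  ] 21.0
frit (array([0.46146865, 0.10230531]), np.float64(0.029630344336986584)) px [253. 228.] z 0.014199792682708268
units [ 0.0019 -0.0001  0.0558] spin 0.001 y0 0.087 tilt [ 2.e-03  1.e-04 -1.e+00]
```

>>> servo_tool(commands="0.001 0 0.03 0;0.001 0 0.05 0;0.001 0 0.055 0;0.001 0 0.055 0")

```text
t: 21.5
eef_pos: [0.4605, 0.1018, 0.0732]
tool_rot: [2.121, 2.317, 0.0]
ft_force: [0.1, 0.3, -0.6]
width: 0.0744
gripper_force: 0.0
```

>>> servo_tool(commands="0 0 0 0;0 0 0 0;0 0 0 0;0 0 0 0", grip=0.5, grip_force=30)

```text
t: 22.0
eef_pos: [0.4609, 0.102, 0.0739]
tool_rot: [2.121, 2.316, 0.0]
ft_force: [-1.8, -1.1, 6.0]
width: 0.0585
gripper_force: 31.4
```

>>> servo_tool(commands="0 0 -0.03 0;0 0 -0.08 0;0 0 -0.14 0;0 0 -0.19 0;0 0 -0.19 0")

```text
t: 22.62
eef_pos: [0.4621, 0.1023, 0.2182]
tool_rot: [2.118, 2.313, 0.005]
ft_force: [-0.0, -0.6, -1.4]
width: 0.0585
gripper_force: 33.0
```

```bash
python3 - <<'E'
from held import *
s=snap("wrist");st=bot.state();print(st["eef_pos"],st["width"],st["t"]);held(s,(0,0,100),(255,45,255));mv((.61,-.17,.24),.086)
E
```

```text
[0.46096265 0.10172437 0.21636243] 0.05832389599501317 22.675
top z 0.0579 tilt [0.005 0.003] ctr30 [0.0013 0.003 ] rms 0.0009 xmax 0.0312 xmin -0.029 22
units [-0.3784  0.1663 -0.0303] spin 0.002 y0 0.088 tilt [ 0.0029 -0.0017 -1.    ]
```

>>> servo_tool(commands="-0.07 0.03 -0.01 0;-0.14 0.07 -0.01 0;-0.22 0.12 -0.01 0;-0.28 0.17 -0.01 0;-0.3 0.172 0 0")

```text
t: 23.3
eef_pos: [0.6099, -0.1148, 0.2124]
tool_rot: [-2.125, -2.311, 0.0]
ft_force: [-0.5, 1.7, -0.1]
width: 0.0581
gripper_force: 33.0
```

```bash
python3 - <<'E'
from held import *
st=bot.state();print(st["eef_pos"],st["t"]);mv((.6125,-.1115,.135),.086)
E
```

```text
[ 0.6098936  -0.11475372  0.2123939 ] 23.3
units [0.0039 0.004  0.1032] spin -0.003 y0 0.084 tilt [-0.0021  0.0015 -1.    ]
```

>>> servo_tool(commands="0.002 0.002 0.03 0;0.002 0.002 0.07 0;0.002 0.002 0.1 0;0.002 0.002 0.1 0;0.002 0.002 0.1 0")

```text
t: 23.92
eef_pos: [0.6103, -0.1085, 0.1411]
tool_rot: [2.12, 2.318, 0.001]
ft_force: [0.6, 0.9, -0.8]
width: 0.0581
gripper_force: 33.0
```

```bash
python3 - <<'E'
from held import *
from frit import frit
s=snap("wrist");st=bot.state();print(st["eef_pos"],st["t"]);h=held(s,(0,0,100),(255,45,255));print(st["eef_pos"]+Rn()@np.r_[h,0]);frit(s,st["eef_pos"][2]-.0585,st["eef_pos"][:2],.034)
print(disc(s,*BRASS,(200,100,310,215),.046));mv((.6125,-.1115,.1175),.086)
E
```

```text
[ 0.61059719 -0.10879513  0.14156477] 23.975
top z 0.0602 tilt [ 0.    -0.001] ctr30 [ 0.0001 -0.    ] rms 0.0004 xmax 0.0295 xmin -0.0291 15
[ 0.61054835 -0.10870715  0.14156463]
frit (array([ 0.61092208, -0.10753163]), np.float64(0.029277781480968584)) px [253. 263.] z 0.08137183410916553
((array([ 0.61307164, -0.10766813]), np.float64(0.026760167831340043)), array([259.74256074, 202.46137046]))
units [-0.0038  0.0022  0.0321] spin 0.004 y0 0.089 tilt [ 1.8e-03 -5.0e-04 -1.0e+00]
```

>>> servo_tool(commands="-0.005 0.003 0.015 0;-0.005 0.003 0.028 0;-0.005 0.003 0.0315 0;-0.005 0.003 0.0315 0")

```text
t: 24.48
eef_pos: [0.6123, -0.1133, 0.117]
tool_rot: [-2.122, -2.317, 0.002]
ft_force: [-2.4, -1.1, 4.4]
width: 0.0582
gripper_force: 33.3
```

>>> servo_tool(commands="0 0 0.001 0;0 0 0.001 0")

```text
t: 24.72
eef_pos: [0.6124, -0.1133, 0.1169]
tool_rot: [2.122, 2.317, -0.003]
ft_force: [-4.8, -2.2, 6.6]
width: 0.0582
gripper_force: 33.8
```

>>> servo_tool(commands="0 0 0.001 0;0 0 0.001 0")

```text
t: 24.98
eef_pos: [0.6124, -0.1133, 0.1169]
tool_rot: [2.121, 2.316, -0.003]
ft_force: [-6.6, -0.1, 12.3]
width: 0.0586
gripper_force: 34.2
```

Contact. I'll ease off, release, rise and check.

>>> servo_tool(commands="0 0 -0.002 0;0 0 -0.002 0;0 0 -0.002 0;0 0 -0.002 0", grip=0.87)

```text
t: 25.48
eef_pos: [0.6125, -0.1127, 0.1165]
tool_rot: [-2.121, -2.317, 0.0]
ft_force: [-0.5, 1.0, 0.4]
width: 0.0742
gripper_force: 0.0
```

>>> servo_tool(commands="0 0 -0.03 0;0 0 -0.1 0;-0.05 0 -0.13 0;-0.06 0 -0.13 0;-0.06 0 -0.13 0")

```text
t: 26.1
eef_pos: [0.6163, -0.1581, 0.2144]
tool_rot: [-2.123, -2.316, -0.0]
ft_force: [-0.6, 0.4, -0.6]
width: 0.0745
gripper_force: 0.0
```

```bash
python3 - <<'E'
from frit import *
s=snap("wrist");st=bot.state();print(st["eef_pos"],st["t"]);frit(s,.058,(.613,-.112),.04)
mv((.442,-.135,.2),.086)
E
```

```text
[ 0.61608629 -0.1568648   0.21391465] 26.15
frit (array([ 0.61301702, -0.11328249]), np.float64(0.029364106850374865)) px [254. 146.] z 0.0572819988823369
units [ 0.0495 -0.2286  0.0188] spin 0.003 y0 0.089 tilt [-0.001  0.001 -1.   ]
```

>>> servo_tool(commands="0.02 -0.08 0 0;0.03 -0.16 0 0;0.05 -0.228 0.01 0;0.05 -0.228 0.02 0;0.05 -0.228 0.02 0")

```text
t: 26.78
eef_pos: [0.4428, -0.1347, 0.1989]
tool_rot: [-2.12, -2.318, 0.001]
ft_force: [-0.7, 0.4, 0.7]
width: 0.0738
gripper_force: 0.0
```

```bash
python3 - <<'E'
from h import *
s=snap("wrist");st=bot.state();print(st["eef_pos"],st["t"]);(q,r),p=disc(s,*BLUE,(130,30,400,260),.012);print(q,r,p)
u,X=cloud(s);g=np.hypot(X[:,0]-q[0],X[:,1]-q[1])<.025;print(np.median(X[g,2]));mv((*q,.11),.086)
E
```

```text
[ 0.44373495 -0.13461741  0.19928875] 26.825
[ 0.44074798 -0.07608201] 0.028946021831523314 [256.54178273 125.0454039 ]
0.011445784593172775
units [0.078  0.0029 0.1191] spin 0.005 y0 0.09 tilt [ 7.e-04  1.e-03 -1.e+00]
```

>>> servo_tool(commands="0.04 0.003 0.05 0;0.078 0.003 0.1 0;0.078 0.003 0.125 0;0.078 0.003 0.125 0;0.078 0.003 0.125 0")

```text
t: 27.45
eef_pos: [0.4414, -0.0765, 0.1062]
tool_rot: [-2.121, -2.318, -0.004]
ft_force: [-0.9, -0.5, 0.8]
width: 0.074
gripper_force: 0.0
```

```bash
python3 - <<'E'
from h import *
s=snap("wrist");st=bot.state();print(st["eef_pos"],st["t"]);(q,r),p=disc(s,*BLUE,(130,100,400,384),.012);print(q,r,p);mv((*q,.0705),.086)
E
```

```text
[ 0.44138139 -0.07679506  0.10639374] 27.5
[ 0.44055151 -0.07475322] 0.0295919040698092 [251.02099918 231.86642682]
units [ 0.0028 -0.0009  0.0479] spin 0.003 y0 0.088 tilt [ 1.8e-03  8.0e-04 -1.0e+00]
```

>>> servo_tool(commands="0.002 -0.001 0.02 0;0.002 -0.001 0.04 0;0.002 -0.001 0.0475 0;0.002 -0.001 0.0475 0;0.002 -0.001 0.0475 0")

```text
t: 28.12
eef_pos: [0.4395, -0.0755, 0.0703]
tool_rot: [2.121, 2.317, 0.0]
ft_force: [-0.5, -0.5, -0.3]
width: 0.0747
gripper_force: 0.0
```

>>> servo_tool(commands="0 0 0 0;0 0 0 0;0 0 0 0;0 0 0 0", grip=0.5, grip_force=30)

```text
t: 28.62
eef_pos: [0.4395, -0.0756, 0.0707]
tool_rot: [2.121, 2.316, -0.001]
ft_force: [-1.5, 0.1, 6.2]
width: 0.0586
gripper_force: 31.1
```

>>> servo_tool(commands="0 0 -0.03 0;0 0 -0.08 0;0 0 -0.14 0;0 0 -0.18 0;0 0 -0.18 0")

```text
t: 29.25
eef_pos: [0.4406, -0.076, 0.2071]
tool_rot: [2.118, 2.312, -0.001]
ft_force: [-0.3, 0.3, -0.6]
width: 0.0589
gripper_force: 32.9
```

```bash
python3 - <<'E'
from held import *
s=snap("wrist");st=bot.state();print(st["eef_pos"],st["width"],st["t"]);held(s,*BLUE);mv((.6128,-.1124,.21),.086)
E
```

```text
[ 0.43944745 -0.07592478  0.20556282] 0.05852221974288636 29.3
top z 0.0581 tilt [ 0.019 -0.002] ctr30 [0.0012 0.0017] rms 0.0007 xmax 0.032 xmin -0.0303 22
units [-0.0687  0.226  -0.0054] spin 0.002 y0 0.087 tilt [ 0.0014 -0.003  -1.    ]
```

>>> servo_tool(commands="-0.02 0.07 -0.01 0;-0.04 0.15 -0.01 0;-0.07 0.226 0 0;-0.07 0.226 0 0;-0.07 0.226 0.02 0")

```text
t: 29.92
eef_pos: [0.6126, -0.1115, 0.1882]
tool_rot: [-2.118, -2.317, -0.001]
ft_force: [-0.2, 0.9, -0.4]
width: 0.0581
gripper_force: 33.0
```

>>> servo_tool(commands="0 0 0.03 0;0 0 0.05 0;0 0 0.05 0")

```text
t: 30.3
eef_pos: [0.611, -0.1132, 0.151]
tool_rot: [-2.121, -2.316, 0.004]
ft_force: [0.2, -0.1, -0.9]
width: 0.0581
gripper_force: 33.0
```

```bash
python3 - <<'E'
from held import *
s=snap("wrist");st=bot.state();print(st["eef_pos"],st["t"]);h=held(s,*BLUE);print(st["eef_pos"]+Rn()@np.r_[h,0]);mv((.6128,-.1127,.130),.086)
E
```

```text
[ 0.61188911 -0.11310005  0.15214515] 30.35
top z 0.0608 tilt [0.018 0.003] ctr30 [ 0.0015 -0.0005] rms 0.0007 xmax 0.0318 xmin -0.03 19
[ 0.61122432 -0.11169622  0.1521445 ]
units [0.0004 0.0013 0.0295] spin 0.003 y0 0.088 tilt [-7.e-04 -8.e-04 -1.e+00]
```

>>> servo_tool(commands="0 0.0015 0.012 0;0 0.0015 0.024 0;0 0.0015 0.029 0;0 0.0015 0.029 0")

```text
t: 30.85
eef_pos: [0.6135, -0.1127, 0.1302]
tool_rot: [-2.121, -2.317, 0.001]
ft_force: [-0.2, 0.1, -0.5]
width: 0.0586
gripper_force: 33.0
```

>>> servo_tool(commands="0 0 0.001 0;0 0 0.001 0")

```text
t: 31.1
eef_pos: [0.6138, -0.1127, 0.1301]
tool_rot: [2.121, 2.317, 0.0]
ft_force: [-0.2, -0.6, -0.6]
width: 0.0584
gripper_force: 33.0
```

>>> servo_tool(commands="0 0 0.001 0;0 0 0.001 0")

```text
t: 31.35
eef_pos: [0.6137, -0.1127, 0.1291]
tool_rot: [2.121, 2.317, -0.0]
ft_force: [-0.6, 0.4, -0.1]
width: 0.0582
gripper_force: 33.0
```

>>> servo_tool(commands="0 0 0.001 0;0 0 0.001 0")

```text
t: 31.6
eef_pos: [0.6138, -0.1127, 0.1288]
tool_rot: [2.121, 2.317, -0.0]
ft_force: [-1.3, 0.6, 3.6]
width: 0.0585
gripper_force: 33.4
```

>>> servo_tool(commands="0 0 0.001 0;0 0 0.001 0")

```text
t: 31.85
eef_pos: [0.6138, -0.1127, 0.1288]
tool_rot: [2.121, 2.317, -0.001]
ft_force: [-2.8, -0.3, 7.0]
width: 0.0584
gripper_force: 33.8
```

>>> servo_tool(commands="0 0 -0.001 0;0 0 -0.001 0;0 0 -0.001 0;0 0 -0.001 0", grip=0.87)

```text
t: 32.35
eef_pos: [0.6137, -0.1128, 0.1282]
tool_rot: [-2.121, -2.317, 0.0]
ft_force: [0.6, -0.7, 0.0]
width: 0.0741
gripper_force: 0.0
```

>>> servo_tool(commands="0 0 -0.03 0;0 0 -0.1 0;-0.05 0 -0.13 0;-0.09 0 -0.13 0;-0.09 0 -0.13 0")

```text
t: 32.98
eef_pos: [0.6198, -0.1837, 0.2274]
tool_rot: [2.126, 2.31, -0.001]
ft_force: [0.5, -0.0, -0.0]
width: 0.0741
gripper_force: 0.0
```

```bash
python3 - <<'E'
from h import *
s=snap("wrist");st=bot.state();print(st["eef_pos"],st["t"]);(q,r),p=disc(s,*BLUE,(130,30,400,260),.070);print(q,r,p)
u,X=cloud(s);g=np.hypot(X[:,0]-q[0],X[:,1]-q[1])<.025;print(np.median(X[g,2]));
cv2.imwrite("pics/l.png",s["img"][:,:,::-1]);mv((.6258,-.29,.2),.086)
g=(abs(X[:,2]-.075)<.006)&(np.hypot(X[:,0]-.621,X[:,1]+.2025)<.025);print("post",X[g].mean(0),g.sum())
E
```

```text
[ 0.61975526 -0.18108903  0.22705691] 33.025
[ 0.61448339 -0.11299136] 0.029351051875671424 [252.95415561 110.78650194]
0.06943224570246839
units [-0.1454 -0.0045  0.0361] spin -0.0 y0 0.086 tilt [ 1.e-03 -1.e-04 -1.e+00]
post [ 0.62071447 -0.20052387  0.0745404 ] 295
```

View pics/l.png

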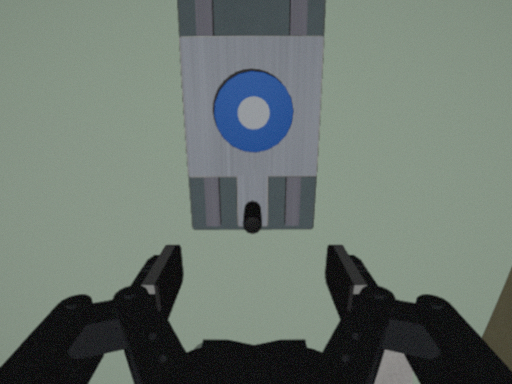

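The blue cap at (253,111) sits centred on the plate with all discs aligned, and the post is at (253,215). Next I'll shut the fingers and go behind the post.

>>> servo_tool(commands="-0.04 0 0 0;-0.083 -0.002 0 0;-0.083 -0.002 0.06 0;-0.083 -0.002 0.12 0;-0.083 -0.002 0.138 0", grip=0)

```text
t: 33.65
eef_pos: [0.6223, -0.2401, 0.12]
tool_rot: [-2.116, -2.316, 0.002]
ft_force: [-0.6, 1.0, -0.2]
width: -0.0001
gripper_force: 0.0
```

>>> servo_tool(commands="0 0 0 0;0 0 0 0")

```text
t: 33.9
eef_pos: [0.625, -0.2417, 0.1248]
tool_rot: [2.119, 2.316, 0.002]
ft_force: [-0.2, -1.0, 0.1]
width: -0.0
gripper_force: 0.0
```

```bash
python3 - <<'E'
from h import *
st=bot.state();print(st["eef_pos"],st["width"],st["t"]);mv((.6208+.019*.086,-.2015-.019,.123),.086)
E
```

```text
[ 0.62500176 -0.24168042  0.12477754] -2.0935420352737097e-05 33.9
units [ 0.0284 -0.0009  0.0023] spin 0.004 y0 0.089 tilt [ 3.2e-03 -9.0e-04 -1.0e+00]
```

>>> servo_tool(commands="0.01 -0.001 0.003 -0.002;0.018 -0.001 0.003 -0.002;0.024 -0.001 0.003 -0.002;0.028 -0.001 0.003 -0.002;0.032 -0.001 0.003 -0.002")

```text
t: 34.52
eef_pos: [0.621, -0.2195, 0.1205]
tool_rot: [2.119, 2.316, -0.001]
ft_force: [0.5, -2.8, 1.2]
width: -0.0001
gripper_force: 1.4
```

>>> servo_tool(commands="0.006 0 0 0;0.013 0 0 0;0.02 0 0 0;0.028 0 0 0;0.036 0 0 0")

```text
t: 35.15
eef_pos: [0.6185, -0.1908, 0.1203]
tool_rot: [2.119, 2.319, 0.0]
ft_force: [1.7, -2.9, 1.7]
width: 0.0001
gripper_force: 1.4
```

```bash
python3 - <<'E'
from h import *
st=bot.state();print(st["eef_pos"],st["ft_force"],st["t"])
s=snap("wrist");u,X=cloud(s);h=cv2.cvtColor(s["img"],cv2.COLOR_RGB2HSV)
c=blob(s,*BLUE,(100,0,400,260));z=.07;q,r=circ(onz(s,cv2.convexHull(c)[:,0],z));print(q,r)
mv((*(q+np.array([.086,-.996])*.109),.123),.086)
E
```

```text
[ 0.61848182 -0.19083872  0.12025533] [ 1.69083502 -2.90920596  1.68686872] 35.15
[ 0.61191158 -0.08268264] 0.029181167818982837
units [-0.0028  0.0037 -0.0037] spin 0.007 y0 0.091 tilt [ 0.     0.001 -1.   ]
```

>>> servo_tool(commands="0.01 0.0005 0 0;0.022 0.001 0 0;0.034 0.002 0 0;0.046 0.002 0 0;0.058 0.002 0 0")

```text
t: 35.83
eef_pos: [0.6153, -0.1472, 0.1197]
tool_rot: [-2.118, -2.318, 0.002]
ft_force: [-2.5, -3.1, 1.4]
width: -0.0001
gripper_force: 1.5
```

>>> servo_tool(commands="0.012 0 0 0;0.024 0 0 0;0.036 0 0 0;0.044 0 0 0;0.05 0 0 0")

```text
t: 36.45
eef_pos: [0.6126, -0.11, 0.1201]
tool_rot: [2.119, 2.319, 0.0]
ft_force: [-1.3, -3.0, -1.8]
width: -0.0003
gripper_force: 1.4
```

```bash
python3 - <<'E'
from h import *
st=bot.state();print(st["eef_pos"],st["ft_force"],st["t"])
s=snap("wrist")
c=blob(s,*BLUE,(100,0,400,260));q,r=circ(onz(s,cv2.convexHull(c)[:,0],.07));print(q,r)
# stop bar: dark band ahead; plate front edge
g=cv2.cvtColor(s["img"],cv2.COLOR_RGB2GRAY);o=s["T"][:3,3]
for d in np.arange(.03,.14,.004):
    w=np.r_[q+np.array([-.086,.996])*d,.034];a=s["T"][:3,:3].T@(w-o);p=cv2.projectPoints(a.reshape(1,1,3),np.zeros(3),np.zeros(3),s["K"],s["D"])[0].ravel()
    if 0<=p[1]<384:print(round(d,3),int(g[int(p[1]),int(p[0])]),end="; ")
mv((0.6,0,.12),.086)
E
```

```text
[ 0.61264128 -0.10997642  0.12006983] [-1.27266244 -3.02296657 -1.80435948] 36.45
[ 0.60485671 -0.00204992] 0.029181770153270278
units [ 0.1465 -0.0037  0.0004] spin 0.006 y0 0.091 tilt [ 5.e-04  8.e-04 -1.e+00]
```

>>> servo_tool(commands="0.007 0 0 0;0.014 0 0 0;0.021 0 0 0;0.026 0 0 0;0.03 0 0 0")

```text
t: 37.12
eef_pos: [0.6108, -0.0877, 0.1203]
tool_rot: [2.119, 2.319, 0.001]
ft_force: [0.9, -2.1, -2.4]
width: -0.0
gripper_force: 1.4
```

>>> servo_tool(commands="0.003 0 0 0;0.006 0 0 0;0.008 0 0 0")

```text
t: 37.5
eef_pos: [0.6102, -0.082, 0.1203]
tool_rot: [2.119, 2.319, 0.001]
ft_force: [1.8, -2.6, -2.0]
width: -0.0002
gripper_force: 1.3
```

>>> servo_tool(commands="0.002 0 0 0;0.004 0 0 0;0.006 0 0 0")

```text
t: 37.88
eef_pos: [0.6098, -0.0776, 0.1203]
tool_rot: [2.119, 2.319, 0.0]
ft_force: [2.4, -2.6, -1.2]
width: -0.0001
gripper_force: 1.3
```

>>> servo_tool(commands="0.0015 0 0 0;0.003 0 0 0;0.003 0 0 0")

```text
t: 38.25
eef_pos: [0.6097, -0.0765, 0.1203]
tool_rot: [2.119, 2.317, -0.001]
ft_force: [2.4, -4.8, -0.6]
width: -0.0003
gripper_force: 2.3
```

>>> servo_tool(commands="0.0015 0 0 0;0.003 0 0 0;0.003 0 0 0")

```text
t: 38.62
eef_pos: [0.6097, -0.0762, 0.1203]
tool_rot: [2.12, 2.314, -0.004]
ft_force: [3.3, -8.2, -0.3]
width: -0.0003
gripper_force: 4.0
```

>>> servo_tool(commands="0.0015 0 0 0;0.003 0 0 0;0.003 0 0 0")

```text
t: 39.0
eef_pos: [0.6096, -0.076, 0.1203]
tool_rot: [2.12, 2.311, -0.007]
ft_force: [2.9, -11.7, -0.3]
width: 0.0002
gripper_force: 5.6
```

At the stop: the force rises while the tool stands still. I'll back off, rise and check.

>>> servo_tool(commands="-0.01 0 0 0;-0.03 0 0 0;-0.05 0 0 0;-0.05 0 -0.06 0;-0.05 0 -0.14 0")

```text
t: 39.62
eef_pos: [0.6113, -0.1093, 0.2246]
tool_rot: [-2.118, -2.315, 0.002]
ft_force: [0.6, -0.1, 0.7]
width: 0.0
gripper_force: 0.0
```

>>> servo_tool(commands="0 0 0 0;0 0 0 0")

```text
t: 39.88
eef_pos: [0.6121, -0.1089, 0.2248]
tool_rot: [-2.12, -2.318, 0.001]
ft_force: [0.4, -0.6, -0.6]
width: -0.0002
gripper_force: 0.0
```

```bash
python3 - <<'E'
from h import *
st=bot.state();print(st["eef_pos"],st["ft_force"],st["t"])
s=snap("wrist");c=blob(s,*BLUE,(100,0,400,300));q,r=circ(onz(s,cv2.convexHull(c)[:,0],.07));print(q,r,cen(c))
u,X=cloud(s);g=np.hypot(X[:,0]-q[0],X[:,1]-q[1])<.025;A=np.c_[X[g,:2]-q,np.ones(g.sum())];print("top plane",np.linalg.lstsq(A,X[g,2],rcond=None)[0])
w=X[(abs(X[:,2]-.034)<.004)&(abs(X[:,0]-q[0])<.075)&(abs(X[:,1]-q[1])<.068)];print("plate",cv2.minAreaRect(np.float32(w[:,:2]*1000)))
e=np.array([.086,-.996]);g=(abs(X[:,2]-.075)<.006)&(np.hypot(*(X[:,:2]-q-e*.09).T)<.025);print("post+90",X[g].mean(0)[:2]-e*.09)
t=snap("top")
for n,a in dict(spare=(160,211),bottle=(114,150),beaker=(403,172)).items():print(n,P(t,*a))
save(s,"m.png")
E
```

```text
[ 0.61210238 -0.1088748   0.22480054] [ 0.38984485 -0.58557047 -0.62574006] 39.875
[0.60206225 0.03076214] 0.02919497134296787 [256.31024131  26.75031752]
top plane [0.00048889 0.00920421 0.06954687]
plate ((602.7319946289062, 5.1765899658203125), (120.5964126586914, 87.00752258300781), 5.072621822357178)
post+90 [0.60038651 0.033227  ]
spare [0.48170475 0.28580313 0.06308375]
bottle [0.65169965 0.40542334 0.11760346]
beaker [ 0.59338708 -0.44724317  0.00396359]
```

```bash
python3 -c "
from cell import bot
print(bot.hand_in())"
```

```text
the job is handed in; nothing more can be done
None
```

I handed the job in at about 40 s of the 72 s. The brass, white and blue discs are stacked within about 2 mm of the ring mark and the carrier is pushed against its stop. The orange disc, bottle and beaker haven't moved. The hand-in returned no verdict.

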